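# Hold a loaded fixture plate out over the bench reader

### The arm

A 6-joint arm with a two-finger parallel gripper is mounted at the origin on the work surface; the furniture and walls round the work are solid. World frame = base frame: x ahead of the robot, y to its left, z up, the work surface at z = 0. Lengths are in m, angles in rad, forces in N, time in s.
With the tool pointing down it reaches from about 0.375 to 0.9 m from the base axis. Payload 3.1 kg.
Tool frame: the origin (TCP) lies midway between the tips of the shut fingers; the grasp point (between the pads) lies 19 mm behind it; z points along the fingers, y is the line along which they close (so a half turn about z gives the same grasp; the last joint's range is limited). The gripper opens to 87 mm and grips with 3 to 60 N. Pads are 19 mm wide; open, the fingers measure 117 mm over their backs; the gripper's body (75 mm by 190 mm) begins 51 mm behind the grasp point.
Start: joints at [-1.431, 0.527, 1.433, -0, 1.181, -0.178], TCP at [0.195, -0.594, 0.195] pointing down, gripper open.
Joint ranges: [-3.08, 3.08], [-0.75, 2.2], [0.22, 2.44], [-1.43, 4.57], [0, 2.65], [-2.85, 2.85]. Speed limits (rad/s): [2.79, 2.79, 3.14, 3.14, 3.14, 3.14].

### API

Orientations are given as a unit quaternion [x, y, z, w].
In Python, from rig import status, imaging, order gives the robot as it stands.
- The arm moves only by the tool arm_command, never from a script. Its argument "deltas" is one flat list of numbers, 5 for each row, row after row: the opening, from -1 (shut) to 1 (fully open), so that 0 is half open, then the shift along the tool's x, y, z in m, then the turn about the tool's z in rad. In form: [gripper, tx, ty, tz, roll, gripper, tx, ty, tz, roll, ...]. A call has 1 to 12 rows; each row shifts and turns the commanded pose from where the row before left it, along the tool's axes as they then stand; what a row does not reach is not made up. A row lasts 1/8 s, in which the tool goes at most 62.5 mm and 10.7 degrees, less where a joint would pass 70% of its speed; a pose out of reach is approached as far as the arm can. A call with a gripper value outside its range is refused whole. The fingers move at their own pace and stop on an object; "newtons" is the grip in N (left out, the last holds). Time passes only in rows, so rows that do not move let the fingers close. It gives the time, the measured TCP pose, the force, the opening and the grip force at its end, in the units of the state.
- status.get_obs(): the state, without advancing time (a new reading comes with each control period).
- imaging.camera(name): name is "scene" or "top"; returns (picture, depth): 400x640x3 uint8, red, green, blue; 400x640 float32, m along the optical axis (not along the pixel's ray), 0 where there is no reading.
- imaging.camera_params(name): a dict with "intrinsics" (3x3 intrinsics, pixels), "camera_from_world" (4x4, takes a point from world to camera coordinates). Camera axes: x right, y up, looking along -z (the intrinsics and any distortion apply to the point x, -y, -z); pixel columns grow to the right and rows downward; lengths in m; the calibration is good to about 2 mm. A picture is of the moment at which its call begins. camera_params takes no time and is no camera call.
- order.hand_in(): hands the job in; it is judged then, once.
The state is a dict: "time": time; "q": joint angles; "joint_velocities": joint speeds; "joint_torque": joint torques, N m; "position": TCP position; "tool_rot": TCP orientation; "ft_force": force on the tool from outside, world axes, zero at the start; "moment": the same for the moment, N m; "grip_width": finger opening in m; "grip_force": force on a finger pad.
Only numpy, scipy, OpenCV 4.12 (cv2) and the standard library are available. Lean on these libraries where they do the work, as an engineer would, in place of code of your own. Each camera call takes 0.05 s, during which the arm holds its last target. There are 200 camera calls.

### The job

Stand the small dark sample bottle (screw cap, white label) that is on the right of the table gently in the steel ring of the blue fixture plate and let go of it; then, with the bottle riding on it, slide the plate outward along its stand until its outer end is level with the red pointer of the white reader. The loaded plate tips off the stand by itself out there, so hold it by its black grip, level on the stand, and finish while still holding it; leave the other things on the table where they are.

Things in the scene. Friction and masses are not known exactly. Their poses are not given: they have to be found in the camera images.
- bottle_mid (a point): Centre of the loose sample bottle, half-way up: a dark, upright round bottle 52 mm in diameter up to 82 mm, with a 40 mm screw cap above, 100 mm high in all, white label, about 0.3 kg. The point is 50 mm above its underside.
- sample_bottle: The same sample bottle; origin at the centre of its underside, z up along the bottle.
- plate: The loose blue fixture plate, 280 (x) x 100 (y) x 12 (z) mm, about 0.25 kg, lying flat on the stand's deck; origin at the centre of its underside, +x points to its outer end (the end with the steel ring), z up. A black upright grip stands near its inner end. Loaded with the bottle it tips over the stand's edge once it overhangs by 80 to 100 mm, unless its inner end is held down (about 5 N at the grip is enough); at the mark it overhangs 120 to 160 mm.
- plate_end (a point): Middle of the plate's outer end edge, on its top face: 140 mm along +x from the plate's origin, 12 mm above its underside.
- seat (a point): Centre of the plate's seat, on its top face 45 mm inside the outer end (95 mm along +x from the plate's origin), about 82 mm above the table. Round it runs a raised steel ring of inner diameter 62 mm and 5 mm height, in which the bottle stands, over a 30 mm hole.
- plate_grip (a point): Grip point of the plate's black upright grip: a fin 45 mm long along the plate's x, 18 mm thick along its y, rising from the plate's top face to 45 mm above it. The point is on the fin's mid-plane, 110 mm along -x from the plate's origin, 28 mm above the plate's top face (17 mm below the fin's top).
- stand: The fixed grey stand: deck 260 (x) x 128 (y) mm, top at 70 mm above the table. Origin at table level below the deck's centre; +x points outward, the way the plate slides (roughly to the robot's right); the deck's outer edge is at x = +130 mm. Low steel rails, 9 mm high above the deck, guide the plate on both sides with about 4.5 mm of play each side. At the start the plate overhangs the outer edge by 0 to 25 mm.
- reader: The fixed white optical reader, a box 36 mm high on the table beyond the stand's outer edge, with a black lens on top. Axes parallel to the stand's; origin at table level below the plate's centre line, in line with the red pointer: the plate's outer end belongs at x = 0 of this frame. The box reaches from x = -90 to +10 mm and y = -78 to +44 mm; the plate passes above it.
- mark (a point): Tip of the red pointer, on a thin post of the reader beside the plate's path (on the robot's side), 60 mm along the stand's -y from the plate's centre line and 82 mm above the table; the post and pointer reach 97 mm. The plate's outer end has to come level with it, seen square to the sliding direction.
- clear_beaker: Bystander: loose clear empty beaker, 68 mm wide over its spout, 86 mm high; origin at its underside. Leave it alone.
- orange_beaker: Bystander: loose small beaker with orange contents, 46 mm wide, 59 mm high; origin at its underside. Leave it alone.
- stopper: Bystander: loose red rubber stopper, 27 mm wide, 26 mm high; origin at its underside. Leave it alone.
- dish: Bystander: loose clear petri dish, 66 mm wide, 15 mm high; origin at its underside. Leave it alone.
There are look-alikes about, which are no part of the job. Leave any purple look-alike of the sample_bottle alone.

How it is judged:
By the outcome, as a careful person would: the job done as asked, in the order asked, and still so for the second after the job is handed in, while the arm keeps its last pose, push and grip.
It also fails if it takes over 48 s, if anything falls off the work surface, if the arm or the gripper's body presses on something with over 40 N, if the wrist force passes 120 N, or if a joint passes its speed limit or range.

## Working session

There is one attempt and no reset: what is moved stays moved. The work goes in short steps, Python scripts to look and compute and a tool call to move; the robot and the scene stay as the last step left them, time stands still between calls to the robot, and variables do not carry over. Pictures are saved under pics/ and viewed, at most 10 in all, crops included, and the job is handed in when it is done.

Besides the shell and the picture viewer there is one more tool, called after "Call:" as name(argument=value, ...) on one line, values as JSON. arm_command: Moves the arm, as the interface text tells. Its arguments: {"type":"object","properties":{"deltas":{"type":"array"},"newtons":{"type":"number"}},"required":["deltas"]}

```bash
mkdir -p pics; cat > h.py <<'E'
import numpy as np, cv2
from rig import status, imaging, order
def grab(n):
    im,d=imaging.camera(n); p=imaging.camera_params(n)
    return im,d,np.array(p["intrinsics"]),np.array(p["camera_from_world"]),p
def ray(K,T,u,v):
    d=np.linalg.inv(K)@np.array([u,v,1.]); d=np.array([d[0],-d[1],-d[2]])
    R=T[:3,:3]; return -R.T@T[:3,3], R.T@d
def onplane(K,T,u,v,z):
    o,d=ray(K,T,u,v); return o+d*(z-o[2])/d[2]
def cloud(d,K,T):
    v,u=np.mgrid[:d.shape[0],:d.shape[1]]
    c=np.stack([(u-K[0,2])/K[0,0]*d,-(v-K[1,2])/K[1,1]*d,-d],-1)
    return (c-T[:3,3])@T[:3,:3]
def tri(a,b):
    (o1,d1),(o2,d2)=a,b
    s=np.linalg.lstsq(np.stack([d1,-d2],1),o2-o1,rcond=None)[0]
    p,q=o1+s[0]*d1,o2+s[1]*d2
    return (p+q)/2,np.linalg.norm(p-q)
E
python3 - <<'E'
from h import *
for n in("scene","top"):
    im,d,K,T,p=grab(n); cv2.imwrite(f"pics/{n}0.png",im[...,::-1]); np.savez(f"{n}0.npz",im=im,d=d,K=K,T=T)
    print(n,p); 
o=status.get_obs();print(o)
E
```

```text
scene {'intrinsics': array([[376.16012174,   0.        , 320.9805003 ],
       [  0.        , 376.16012174, 201.80318069],
       [  0.        ,   0.        ,   1.        ]]), 'camera_from_world': array([[-0.82362277, -0.5671158 , -0.00502106,  0.43513621],
       [ 0.27566091, -0.40804838,  0.87034911, -0.24390574],
       [-0.49563757,  0.71545524,  0.49240959, -0.91433941],
       [ 0.        ,  0.        ,  0.        ,  1.        ]])}
top {'intrinsics': array([[432.77790379,   0.        , 322.75105375],
       [  0.        , 432.77790379, 198.36663692],
       [  0.        ,   0.        ,   1.        ]]), 'camera_from_world': array([[ 5.02157032e-03, -9.99987373e-01,  1.94974985e-04,
        -5.69196993e-02],
       [ 9.92794207e-01,  5.00879295e-03,  1.19727081e-01,
        -5.45667847e-01],
       [-1.19726546e-01, -4.07647923e-04,  9.92806823e-01,
        -1.36904757e+00],
       [ 0.00000000e+00,  0.00000000e+00,  0.00000000e+00,
         1.00000000e+00]])}
{'time': 0.1, 'q': array([-1.43149799e+00,  5.28364784e-01,  1.43378078e+00, -3.29991278e-05,
        1.18139413e+00, -1.78479405e-01]), 'joint_velocities': array([-8.16661950e-04, -2.35436179e-03, -3.60360434e-03, -5.54589526e-04,
       -2.56332272e-04,  5.78562454e-05]), 'joint_torque': array([-4.35591874e-04, -4.40986669e+01, -1.77150428e+01,  6.35657413e-02,
        5.33983216e-02, -3.69135353e-05]), 'position': array([ 0.19521462, -0.59297727,  0.19397261]), 'tool_rot': array([ 9.87402236e-01,  1.58227295e-01,  3.81525335e-06, -9.73632364e-04]), 'ft_force': array([ 0.21252249, -0.51136381,  0.21445127]), 'moment': array([0.03861484, 0.01777734, 0.01752335]), 'grip_force': 0.0, 'grip_width': 0.08660579876588295}
```

View pics/scene0.png

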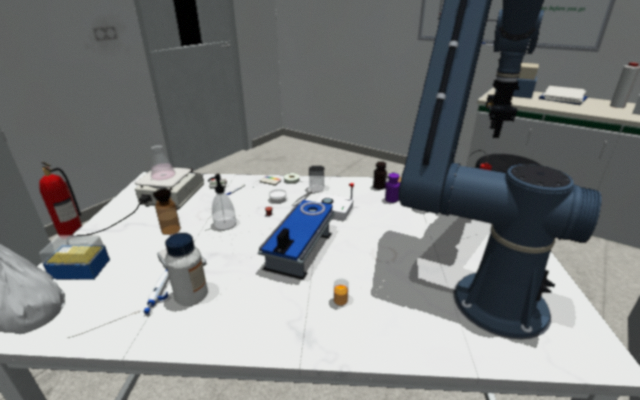

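View pics/top0.png

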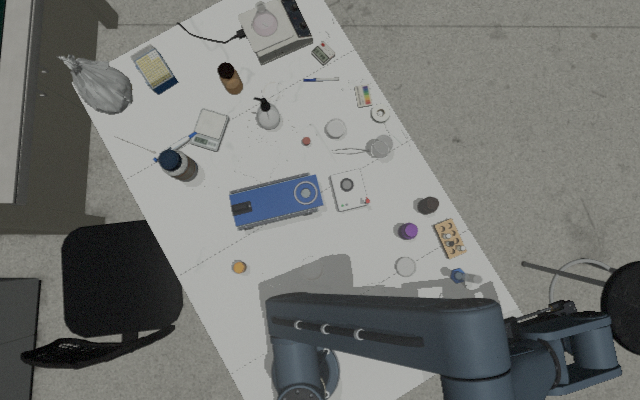

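Scene view: dark bottle near (380,172), purple one at (393,185), plate around (300,228), pointer at (351,185). Top view: dark bottle (428,205), plate centre (275,202) with ring at (305,193) and grip at (243,208), and red pointer (367,201).

```bash
cat > m.py <<'E'
from h import *
def load(n):
    z=np.load(f"{n}.npz"); return z["im"],z["d"],z["K"],z["T"]
def comps(mask):
    n,l,s,c=cv2.connectedComponentsWithStats(mask.astype(np.uint8)); return [(s[i],c[i],l==i) for i in range(1,n) if s[i][4]>3]
E
python3 - <<'E'
from m import *
t=load("top0"); s=load("scene0"); np.set_printoptions(precision=4,suppress=True)
rois={"top":(225,335,160,240),"scene":(255,345,190,280)}
W=cloud(t[1],t[2],t[3]); Ws=cloud(s[1],s[2],s[3])
for nm,(im,d,K,T),C in(("top",t,W),("scene",s,Ws)):
    h=cv2.cvtColor(im,cv2.COLOR_RGB2HSV).astype(int); H,S,V=h[...,0],h[...,1],h[...,2]
    u0,u1,v0,v1=rois[nm]; R=np.zeros(H.shape,bool); R[v0:v1,u0:u1]=1
    b=max(comps(R&(H>100)&(H<125)&(S>120)&(V>60)),key=lambda x:x[0][4]); m=b[2]
    print(nm,"plate px",b[0],b[1],"z med",np.median(C[m][:,2]))
    cn=max(cv2.findContours(m.astype(np.uint8),0,1)[0],key=len).reshape(-1,2)
    P=np.array([onplane(K,T,u,v,.082)[:2] for u,v in cn]).astype(np.float32)
    print(" rect",cv2.minAreaRect(P), "corners",cv2.boxPoints(cv2.minAreaRect(P)).tolist())
    # inner non-blue hull comps
    hull=np.zeros(H.shape,np.uint8); cv2.fillConvexPoly(hull,cv2.convexHull(cn),1)
    for c in comps((hull>0)&~m):
        if c[0][4]>8: print("  hole",c[0],c[1],onplane(K,T,*c[1],.084),"rgb",im[c[2]].mean(0),"z",np.percentile(C[c[2]][:,2],[10,50,95]))
    for c in comps(((H<8)|(H>172))&(S>110)&(V>100)):
        print("  red",c[0],c[1],onplane(K,T,*c[1],.082),onplane(K,T,*c[1],.09))
    bu=(395,460,180,260) if nm=="top" else (365,410,150,210)
    R[:]=0; R[bu[2]:bu[3],bu[0]:bu[1]]=1
    for c in comps(R&(V<95)):
        if c[0][4]>30: print("  dark",c[0],c[1],im[c[2]].mean(0),onplane(K,T,*c[1],.1),"z",np.percentile(C[c[2]][:,2],[5,50,95]))
# depth views, elevated
for nm,lo,hi,reg in(("bottle",.09,.12,(395,460,180,260)),("botmid",.03,.08,(395,460,180,260)),("fin",.1,.15,(225,270,185,225))):
    u0,u1,v0,v1=reg; c=W[v0:v1,u0:u1].reshape(-1,3); 
    k=(c[:,2]>lo)&(c[:,2]<hi); print(nm,k.sum(),c[k].mean(0) if k.any() else 0, c[k].min(0) if k.any() else 0,c[k].max(0) if k.any() else 0)
a=cv2.resize(t[0][150:270,220:470],None,fx=3.2,fy=3.2,interpolation=cv2.INTER_CUBIC)
b=cv2.resize(s[0][150:205,260:420],None,fx=3.2,fy=3.2,interpolation=cv2.INTER_CUBIC); b=np.pad(b,((0,0),(0,a.shape[1]-b.shape[1]),(0,0)))
cv2.imwrite("pics/c1.png",np.vstack([a,b])[...,::-1])
E
```

```text
top plate px [ 230  176   83   49 1696] [266.7812 200.8856] z med 0.08235753925631048
 rect ((0.5343155264854431, 0.09725537151098251), (0.09687495976686478, 0.26458126306533813), 14.015063285827637) corners [[0.45528221130371094, 0.21387754380702972], [0.5193576812744141, -0.04282768443226814], [0.6133488416671753, -0.019366800785064697], [0.5492733716964722, 0.23733842372894287]]
  hole [293 176  20  36 342] [301.1491 190.962 ] [0.5627 0.0135 0.084 ] rgb [ 93.8129 109.2076 134.3187] z [0.0713 0.0831 0.0885]
  hole [232 201  21  17 226] [241.8009 207.8496] [0.5088 0.1975 0.084 ] rgb [56.3982 59.4248 64.6283] z [0.0836 0.0923 0.1297]
  hole [284 211   8   3  11] [287.6364 212.    ] [0.4965 0.0547 0.084 ] rgb [ 72.6364  95.3636 135.1818] z [0.0798 0.0824 0.0863]
  red [322  43   2   3   5] [322.4  44.2] [ 1.047  -0.0505  0.082 ] [ 1.043  -0.0505  0.09  ]
  red [366 199   3   4  11] [367.0909 200.6364] [ 0.5336 -0.1927  0.082 ] [ 0.5326 -0.1919  0.09  ]
  dark [417 197  22  17 280] [427.4571 205.0679] [70.7    68.1857 65.6464] [ 0.5187 -0.3765  0.1   ] z [0.0193 0.0853 0.1048]
  dark [
[... 1029 characters left out ...]
[ 0.2055 -0.6006  0.09  ]
  red [ 39 174  22  15 232] [ 49.2069 180.625 ] [1.4382 0.3659 0.082 ] [1.418  0.3719 0.09  ]
  red [350 183   3   3   8] [351.125 184.125] [ 0.5431 -0.2044  0.082 ] [ 0.5353 -0.1906  0.09  ]
  red [266 208   5   3  12] [268.1667 208.9167] [0.6674 0.0812 0.082 ] [0.6579 0.0911 0.09  ]
  dark [ 365  150   45   57 1313] [392.0175 177.2094] [46.2391 42.2125 53.9992] [ 0.4358 -0.2973  0.1   ] z [-0.7552  0.0651  0.3287]
bottle 270 [ 0.4827 -0.3565  0.1008] [ 0.4234 -0.4098  0.0901] [ 0.5442 -0.3043  0.1088]
botmid 318 [ 0.4607 -0.3761  0.0587] [ 0.3693 -0.488   0.03  ] [ 0.5481 -0.2983  0.078 ]
fin 107 [0.5071 0.1976 0.1234] [0.4953 0.1766 0.1005] [0.5197 0.2213 0.1332]
```

View pics/c1.png

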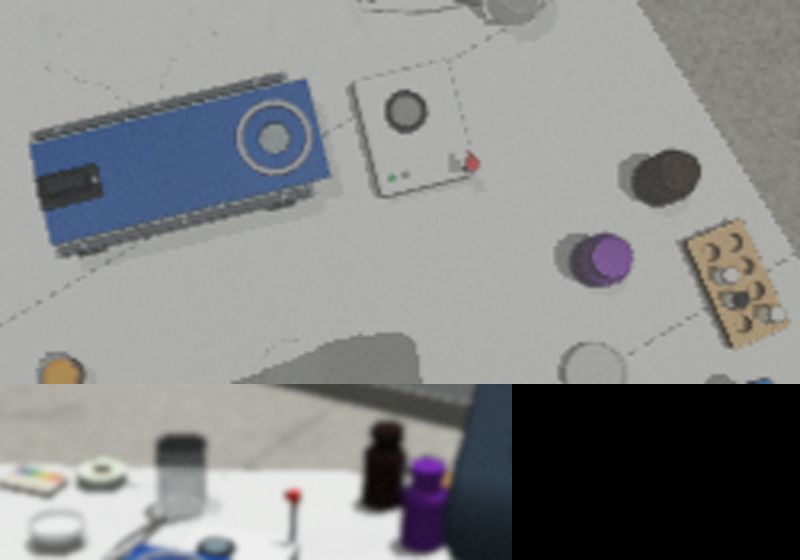

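Crop: ring centre at about (305.6,193) top px, reader pointer (367,200.6), dark bottle cap centre about (430,204), purple one next to it at (409,231). The fin is at (242,208). Now I'll refine these.

```bash
python3 - <<'E'
from m import *
t=load("top0"); s=load("scene0"); np.set_printoptions(precision=4,suppress=True)
Ct=cloud(*t[1:]); Cs=cloud(*s[1:])
P=lambda q,u,v,z: onplane(q[2],q[3],u,v,z)
R=lambda q,u,v: ray(q[2],q[3],u,v)
# bottle
c=Ct[192:218,412:444].reshape(-1,3)
for lo,hi in((.093,.11),(.078,.093),(.02,.075)):
    k=(c[:,2]>lo)&(c[:,2]<hi); p=c[k]; print("bt",k.sum(),np.median(p,0),p.min(0),p.max(0))
g=s[0].astype(int)
m=np.zeros(g.shape[:2],bool); m[158:195,370:391]=1; m&=(g.max(2)<75)&(g[...,2]<g[...,0]+25)
for v in range(159,192,2):
    u=np.where(m[v])[0]; print(v,u.min() if len(u) else 0,u.max() if len(u) else 0,end="; ")
print()
us=380.6
for z in(.1,): 
    p=P(t,430,203.75,z); print("cap@",z,p)
for vs in (163.5,165): print("tri cap",tri(R(t,430,203.75),R(s,us,vs)))
# ring
for nm,q,(u0,u1,v0,v1) in(("t",t,(290,318,178,208)),("s",s,(298,328,200,216))):
    im=q[0][v0:v1,u0:u1]; h=cv2.cvtColor(im,cv2.COLOR_RGB2HSV)
    blue=(h[...,0]>100)&(h[...,0]<125)&(h[...,1]>120)
    k=(~blue).astype(np.uint8); n,l,st,ce=cv2.connectedComponentsWithStats(k)
    for i in range(1,n):
        if st[i][4]>20: print(nm,"ringcomp",st[i]+[u0,v0,0,0,0],ce[i]+[u0,v0],P(q,*(ce[i]+[u0,v0]),.085))
# plate edges top
h=cv2.cvtColor(t[0],cv2.COLOR_RGB2HSV); b=((h[...,0]>100)&(h[...,0]<125)&(h[...,1]>110)&(h[...,2]>50)); b[:, :225]=0;b[:,335:]=0;b[:165]=0;b[235:]=0
b=cv2.morphologyEx(b.astype(np.uint8),cv2.MORPH_CLOSE,np.ones((9,9)))
cn=max(cv2.findContours(b,0,1)[0],key=len).reshape(-1,2)
X=np.array([P(t,u,v,.082)[:2] for u,v in cn]).astype(np.float32); r=cv2.minAreaRect(X);print("rect",r)
d=np.array([.243,-.970]);d/=np.linalg.norm(d);n=np.array([-d[1],d[0]])
a,bb=X@d,X@n
for sg in(1,-1):
    e=(sg*(bb-np.median([bb.min(),bb.max()]))>.04)&(a>a.min()+.03)&(a<a.max()-.03)
    l=cv2.fitLine(X[e],cv2.DIST_HUBER,0,.01,.01).ravel(); print("edge",e.sum(),l,"ang",np.degrees(np.arctan(l[1]/l[0])),"n",np.median(bb[e]))
print("a",a.min(),a.max(),"endmed",np.median(a[a>a.max()-.012]),np.median(a[a<a.min()+.012]))
# fin from depth top
c=Ct[190:225,225:265].reshape(-1,3); k=(c[:,2]>.118)&(c[:,2]<.14);p=c[k];print("fin",k.sum(),p.mean(0),"along",(p[:,:2]@d).min(),(p[:,:2]@d).max(),"n",(p[:,:2]@n).min(),(p[:,:2]@n).max(), np.median(p[:,2]))
c=Cs[220:262,268:300].reshape(-1,3); k=(c[:,2]>.12)&(c[:,2]<.14)&(c[:,1]>.15)&(c[:,0]<.56);p=c[k];print("finS",k.sum(),p.mean(0),"along",(p[:,:2]@d).min(),(p[:,:2]@d).max(),"n",(p[:,:2]@n).min(),(p[:,:2]@n).max())
pt,e=tri(R(t,367.1,200.6),R(s,351.1,184.1)); print("pointer",pt,e,"along",pt[:2]@d,"n",pt[:2]@n)
print("ring along")
E
```

```text
bt 132 [ 0.5246 -0.3903  0.1012] [ 0.5064 -0.4098  0.0943] [ 0.5442 -0.3715  0.107 ]
bt 12 [ 0.5218 -0.3751  0.0888] [ 0.5077 -0.3822  0.078 ] [ 0.5424 -0.371   0.0929]
bt 126 [ 0.5154 -0.3734  0.0654] [ 0.4984 -0.4118  0.0207] [ 0.5481 -0.3639  0.0749]
159 389 390; 161 0 0; 163 377 384; 165 376 385; 167 377 384; 169 376 384; 171 375 385; 173 374 386; 175 374 386; 177 374 386; 179 374 390; 181 374 390; 183 374 386; 185 374 387; 187 373 390; 189 378 390; 191 387 390; 
cap@ 0.1 [ 0.5228 -0.3844  0.1   ]
tri cap (array([ 0.5231, -0.3849,  0.098 ]), np.float64(0.000145803343086504))
tri cap (array([ 0.5237, -0.3867,  0.0911]), np.float64(0.0002533179132667161))
t ringcomp [293 178  25  30 517] [306.6809 193.0077] [ 0.5563 -0.0039  0.085 ]
s ringcomp [300 200  28  15 221] [313.4389 206.552 ] [ 0.5583 -0.0036  0.085 ]
rect ((0.5352973937988281, 0.09271359443664551), (0.09798993170261383, 0.2757534682750702), 14.099264144897461)
edge 67 [ 0.2416 -0.9704  0.581   0.1051] ang -76.01789 n 0.5891284342963065
edge 67 [ 0.243  -0.97    0.4891  0.0816] ang -75.93596 n 0.4942915109098039
a -0.09774475664484535 0.1780503357448725 endmed 0.1764222830246965 -0.0953368081402022
fin 90 [0.5076 0.199  0.1263] along -0.09230179923657673 -0.04757249955552233 n 0.5320534414012463 0.5503394644762581 0.12632835618398885
finS 87 [0.506  0.2059 0.1257] along -0.09863168077276664 -0.053551579054357326 n 0.533245774284493 0.5518381408160294
pointer [ 0.5341 -0.1912  0.09  ] 0.0029195048066184646 along 0.31525998387281196 n 0.47157673460725824
ring along
```

Call:
arm_command(deltas=[1, 0.054, -0.013, 0, 0, 1, 0.054, -0.013, 0, 0, 1, 0.054, -0.013, 0, 0, 1, 0.054, -0.013, 0, 0, 1, 0.054, -0.013, 0, 0, 1, 0.054, -0.013, 0, 0, 1, 0.0525, -0.013, 0, 0, 1, 0, 0, 0.03, 0, 1, 0, 0, 0.03, 0, 1, 0, 0, 0, 0], newtons=20)

```text
time: 1.35
position: [0.5228, -0.3874, 0.1317]
tool_rot: [0.987, 0.158, -0.002, -0.003]
ft_force: [-0.4, 0.4, 0.2]
grip_width: 0.0868
grip_force: 0.0
```

```bash
python3 - <<'E'
from m import *
im,d,K,T,p=grab("top"); im2,d2,K2,T2,p=grab("scene")
print(status.get_obs()["position"])
a=cv2.resize(im[150:270,370:490],None,fx=4,fy=4,interpolation=cv2.INTER_CUBIC)
b=cv2.resize(im2[110:230,340:420],None,fx=4,fy=4,interpolation=cv2.INTER_CUBIC)
cv2.imwrite("pics/c2.png",np.hstack([a,b])[...,::-1])
for z in(.0,.05,.1,.13):
  for nm,x in(("bot",(.5245,-.389,z)),("tcp",(.5228,-.3874,z))):
    r=[]
    for k,t,o in((K,T,(370,150)),(K2,T2,(340,110))):
        c=t[:3,:3]@np.array(x)+t[:3,3]; u=k@np.array([c[0],-c[1],-c[2]]); r.append(((u[:2]/u[2]-o)*4).round())
    print(nm,z,r)
E
```

```text
[ 0.5246016  -0.38982473  0.13500494]
bot 0.0 [array([216., 226.]), array([156., 306.])]
tcp 0.0 [array([214., 228.]), array([157., 307.])]
bot 0.05 [array([230., 220.]), array([159., 259.])]
tcp 0.05 [array([228., 222.]), array([160., 260.])]
bot 0.1 [array([246., 213.]), array([163., 210.])]
tcp 0.1 [array([244., 215.]), array([164., 211.])]
bot 0.13 [array([256., 209.]), array([166., 180.])]
tcp 0.13 [array([254., 211.]), array([167., 181.])]
```

View pics/c2.png

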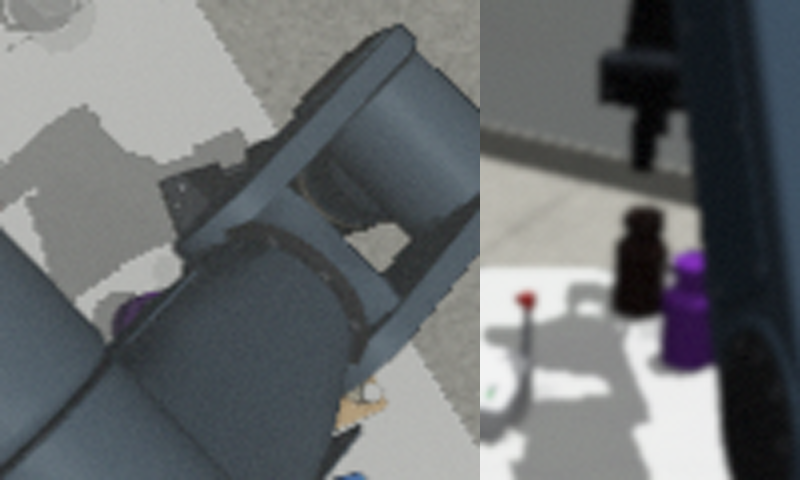

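The scene view shows the finger above the bottle. The bottle is at crop (163,210), right where predicted, so I'll descend and grip.

Call:
arm_command(deltas=[1, 0, 0, 0.03, 0, 1, 0, 0, 0.03, 0, 1, 0, 0, 0.025, 0, 1, 0, 0, 0.011, 0, 1, 0, 0, 0, 0, -1, 0, 0, 0, 0, -1, 0, 0, 0, 0, -1, 0, 0, 0, 0, -1, 0, 0, 0, 0, -1, 0, 0, 0, 0], newtons=20)

```text
time: 2.7
position: [0.5247, -0.3898, 0.0389]
tool_rot: [0.987, 0.158, 0.0, 0.0]
ft_force: [0.5, -0.4, -2.1]
grip_width: 0.0468
grip_force: 17.2
```

Call:
arm_command(deltas=[-1, 0, 0, 0, 0, -1, 0, 0, -0.01, 0, -1, 0, 0, -0.02, 0, -1, 0, 0, -0.03, 0, -1, 0, 0, -0.03, 0, -1, 0, 0, -0.03, 0, -1, 0, 0, 0, 0])

```text
time: 3.58
position: [0.5264, -0.3913, 0.163]
tool_rot: [0.987, 0.158, 0.002, 0.003]
ft_force: [0.5, -1.0, -2.7]
grip_width: 0.0467
grip_force: 17.0
```

```bash
python3 - <<'E'
from m import *
im,d,K,T,p=grab("top"); im2,d2,K2,T2,p=grab("scene")
o=status.get_obs();print(o["position"],o["grip_width"],o["grip_force"],o["ft_force"])
a=cv2.resize(im[150:270,370:490],None,fx=4,fy=4,interpolation=cv2.INTER_CUBIC)
b=cv2.resize(im2[110:230,340:420],None,fx=4,fy=4,interpolation=cv2.INTER_CUBIC)
cv2.imwrite("pics/c3.png",np.hstack([a,b])[...,::-1])
E
```

```text
[ 0.52420736 -0.38919683  0.15901424] 0.04664913964154564 16.991497124545276 [ 0.51970615  0.1460579  -3.21527767]
```

View pics/c3.png

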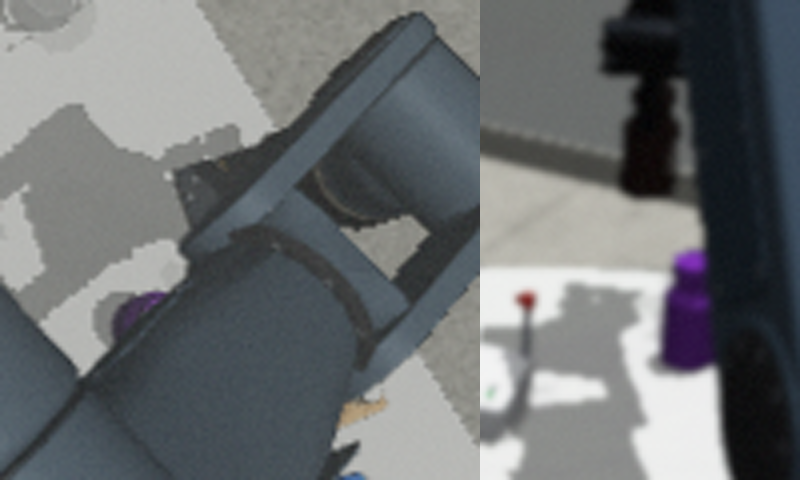

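Call:
arm_command(deltas=[-1, 0, 0, -0.03, 0, -1, 0.01, -0.02, -0.01, 0, -1, 0.02, -0.05, 0, 0, -1, 0.022, -0.05, 0, 0, -1, 0.022, -0.05, 0, 0, -1, 0.022, -0.05, 0, 0, -1, 0.022, -0.05, 0, 0, -1, 0.022, -0.05, 0, 0, -1, 0.02, -0.05, 0, 0, -1, 0.0135, -0.04, 0, 0, -1, 0, 0, 0, 0, -1, 0, 0, 0, 0])

```text
time: 5.18
position: [0.5599, 0.0549, 0.198]
tool_rot: [0.987, 0.159, -0.001, -0.0]
ft_force: [0.0, 0.3, -2.7]
grip_width: 0.0389
grip_force: 21.0
```

```bash
python3 - <<'E'
from m import *
im,d,K,T,p=grab("top"); im2,d2,K2,T2,p=grab("scene")
np.savez("top1.npz",im=im,d=d,K=K,T=T);np.savez("scene1.npz",im=im2,d=d2,K=K2,T=T2)
o=status.get_obs();x=o["position"];print(x,o["grip_width"],o["q"],o["ft_force"],o["tool_rot"])
a=cv2.resize(im[140:240,220:330],None,fx=4,fy=4,interpolation=cv2.INTER_CUBIC)
b=cv2.resize(im2[130:230,270:360],None,fx=4,fy=4,interpolation=cv2.INTER_CUBIC)
cv2.imwrite("pics/c4.png",np.hstack([a,b])[...,::-1])
for dz in(-.039,.011,.043,.061):
    r=[]
    for k,t,of in((K,T,(220,140)),(K2,T2,(270,130))):
        c=t[:3,:3]@(x+[0,0,dz])+t[:3,3]; u=k@np.array([c[0],-c[1],-c[2]]); r.append(((u[:2]/u[2]-of)*4).round())
    print(dz,r)
E
```

```text
[0.56065165 0.05364321 0.19834496] 0.038812914825293185 [-1.02876612e-01  4.40605032e-01  1.58488194e+00 -2.14207230e-04
  1.11726687e+00  1.15101075e+00] [-0.24451427 -0.55961854 -3.48439413] [ 9.87464748e-01  1.57838606e-01 -5.85747479e-04 -5.70249507e-05]
-0.039 [array([265., 192.]), array([123., 249.])]
0.011 [array([259., 182.]), array([121., 186.])]
0.043 [array([255., 175.]), array([119., 144.])]
0.061 [array([253., 171.]), array([118., 119.])]
```

View pics/c4.png

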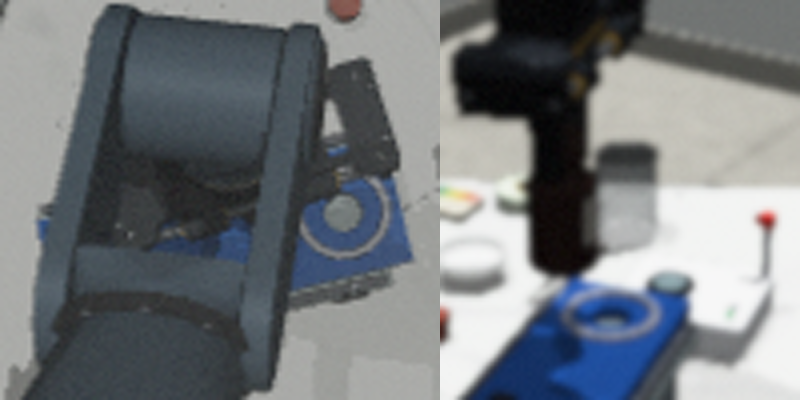

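The picture shows I overshot the ring by 50 mm: I summed the rows wrongly. The grip width also dropped to 39 mm. I'll use the depth image to check how the bottle sits in the fingers.

```bash
python3 - <<'E'
from m import *
np.set_printoptions(precision=4,suppress=True)
im,d,K,T=load("scene1"); C=cloud(d,K,T)
c=C[130:210,285:325].reshape(-1,3); x=np.array([.5607,.0536,.1983]); r=-T[:3,:3].T[:,0]
right=T[0,:3]; right=right/np.linalg.norm(right); view=-T[2,:3]*[1,1,0]; view/=np.linalg.norm(view)
q=c-x
k=(np.hypot(q[:,0],q[:,1])<.06)
for z in np.arange(-.06,.085,.006):
    m=k&(abs(q[:,2]-z)<.003)
    if m.sum()>2:
        a=q[m]@right; b=q[m]@view; print("%.3f n%d right %.3f..%.3f  view min %.3f med %.3f"%(z,m.sum(),a.min(),a.max(),np.percentile(b,5),np.median(b)))
print(right,view)
E
```

```text
-0.048 n8 right -0.015..0.019  view min -0.023 med -0.021
-0.042 n30 right -0.027..0.021  view min -0.026 med -0.022
-0.036 n34 right -0.027..0.021  view min -0.027 med -0.022
-0.030 n33 right -0.027..0.022  view min -0.027 med -0.022
-0.024 n35 right -0.026..0.022  view min -0.027 med -0.022
-0.018 n33 right -0.026..0.022  view min -0.027 med -0.023
-0.012 n33 right -0.026..0.022  view min -0.027 med -0.023
-0.006 n34 right -0.026..0.022  view min -0.028 med -0.024
-0.000 n33 right -0.025..0.022  view min -0.028 med -0.023
0.006 n35 right -0.025..0.022  view min -0.027 med -0.022
0.012 n38 right -0.025..0.022  view min -0.029 med -0.023
0.018 n48 right -0.025..0.022  view min -0.028 med -0.022
0.024 n34 right -0.025..0.019  view min -0.026 med -0.017
0.030 n26 right -0.021..0.014  view min -0.031 med -0.022
0.036 n28 right -0.020..0.017  view min -0.032 med -0.026
0.042 n28 right -0.020..0.017  view min -0.032 med -0.025
0.048 n32 right -0.020..0.017  view min -0.031 med -0.025
0.054 n56 right -0.020..0.017  view min -0.032 med -0.008
0.060 n24 right -0.019..0.016  view min -0.033 med -0.029
0.066 n26 right -0.022..0.017  view min -0.034 med -0.030
0.072 n14 right -0.021..0.011  view min -0.036 med -0.034
[-0.8236 -0.5671 -0.005 ] [ 0.5695 -0.822  -0.    ]
```

```bash
python3 - <<'E'
from m import *
np.set_printoptions(precision=4,suppress=True)
for n,(u0,u1,v0,v1),z in(("top1",(290,325,178,212),.082),("top0",(285,325,170,212),.082),("scene0",(295,332,195,222),.082),("scene1",(295,332,195,222),.082)):
    im,d,K,T=load(n); f=8
    c=cv2.resize(im[v0:v1,u0:u1],None,fx=f,fy=f,interpolation=cv2.INTER_CUBIC); h=cv2.cvtColor(c,cv2.COLOR_RGB2HSV)
    for th in(110,130,150):
        b=((h[...,0]>95)&(h[...,0]<130)&(h[...,1]>th)).astype(np.uint8)
        cs,_=cv2.findContours(b,cv2.RETR_CCOMP,1)
        for q in cs:
            if len(q)>20 and cv2.contourArea(q)>1200:
                (e,ax,an)=cv2.fitEllipse(q); u=(e[0]+.5)/f-.5+u0; v=(e[1]+.5)/f-.5+v0
                if max(ax)/f<34: print(n,th,round(u,1),round(v,1),np.array(ax)/f,onplane(K,T,u,v,z))
E
```

```text
top1 110 305.6 193.1 [14.7583 17.5996] [ 0.5562 -0.0005  0.082 ]
top1 110 307.3 198.3 [20.9259 31.3922] [ 0.5398 -0.0058  0.082 ]
top0 110 305.3 192.3 [17.9684 18.1247] [0.5589 0.0007 0.082 ]
top0 110 305.4 192.6 [10.8764 11.1649] [0.5579 0.0001 0.082 ]
top0 110 305.4 192.4 [25.1561 25.3952] [0.5587 0.0002 0.082 ]
scene0 110 312.3 207.6 [ 8.2687 19.0388] [ 0.5606 -0.0005  0.082 ]
scene0 130 312.3 207.5 [ 7.5202 18.5338] [ 0.5609 -0.001   0.082 ]
scene0 150 312.3 207.5 [ 6.8977 17.7829] [ 0.561  -0.0014  0.082 ]
scene1 110 312.3 207.6 [ 8.1534 19.0949] [ 0.5605 -0.0006  0.082 ]
scene1 130 312.3 207.5 [ 7.3534 18.6444] [ 0.5609 -0.0013  0.082 ]
scene1 150 312.4 207.4 [ 6.7184 17.9339] [ 0.5611 -0.0017  0.082 ]
```

Call:
arm_command(deltas=[-1, -0.005, 0.014, 0, 0, -1, -0.008, 0.024, 0, 0, -1, -0.0057, 0.0138, 0, 0, -1, 0, 0, 0.02, 0, -1, 0, 0, 0.02, 0, -1, 0, 0, 0.003, 0, -1, 0, 0, 0, 0, -1, 0, 0, 0, 0], newtons=25)

```text
time: 6.28
position: [0.5604, -0.0012, 0.1568]
tool_rot: [0.987, 0.158, 0.001, 0.0]
ft_force: [0.4, -0.3, -2.4]
grip_width: 0.0386
grip_force: 26.1
```

```bash
cat > bot.py <<'E'
from m import *
import sys
np.set_printoptions(precision=4,suppress=True)
im,d,K,T,_=grab("scene"); it,dt,Kt,Tt,_=grab("top"); C=cloud(d,K,T); o=status.get_obs(); x=o["position"]
print(x,o["grip_width"],o["grip_force"],o["ft_force"])
c=C[130:230,280:350].reshape(-1,3)
right=T[0,:3]*[1,1,0]; right/=np.linalg.norm(right); view=-T[2,:3]*[1,1,0]; view/=np.linalg.norm(view)
q=c-x; k=np.hypot(q[:,0],q[:,1])<.045
for z in np.arange(.07,.19,.006):
    m=k&(abs(c[:,2]-z)<.003)
    if m.sum()>4:
        a=q[m]@right; b=q[m]@view; print("%.3f n%d right %.3f..%.3f view %.3f med %.3f"%(z,m.sum(),a.min(),a.max(),np.percentile(b,5),np.median(b)))
a=cv2.resize(it[150:230,220:330],None,fx=4,fy=4,interpolation=cv2.INTER_CUBIC)
b=cv2.resize(im[150:230,270:360],None,fx=4,fy=4,interpolation=cv2.INTER_CUBIC)
cv2.imwrite(f"pics/{sys.argv[1]}.png",np.hstack([a,b])[...,::-1])
E
python3 bot.py c5
```

```text
[ 0.5602 -0.001   0.1567] 0.03843232748218818 26.106142806336692 [ 0.3228 -0.142  -2.9158]
0.070 n18 right -0.014..0.008 view 0.002 med 0.010
0.076 n16 right -0.017..0.011 view 0.002 med 0.009
0.082 n204 right -0.044..0.045 view -0.040 med -0.002
0.088 n69 right -0.038..0.035 view -0.040 med -0.017
0.112 n21 right -0.025..0.020 view -0.024 med -0.022
0.118 n30 right -0.028..0.020 view -0.027 med -0.021
0.124 n34 right -0.028..0.023 view -0.026 med -0.020
0.130 n28 right -0.027..0.023 view -0.025 med -0.021
0.136 n34 right -0.027..0.023 view -0.027 med -0.021
0.142 n29 right -0.027..0.024 view -0.026 med -0.021
0.148 n34 right -0.027..0.024 view -0.027 med -0.021
0.154 n30 right -0.027..0.024 view -0.028 med -0.023
0.160 n39 right -0.027..0.024 view -0.026 med -0.021
0.166 n29 right -0.026..0.024 view -0.027 med -0.023
0.172 n32 right -0.026..0.024 view -0.026 med -0.022
0.178 n45 right -0.026..0.021 view -0.025 med -0.019
0.184 n21 right -0.023..0.018 view -0.027 med -0.017
```

View pics/c5.png

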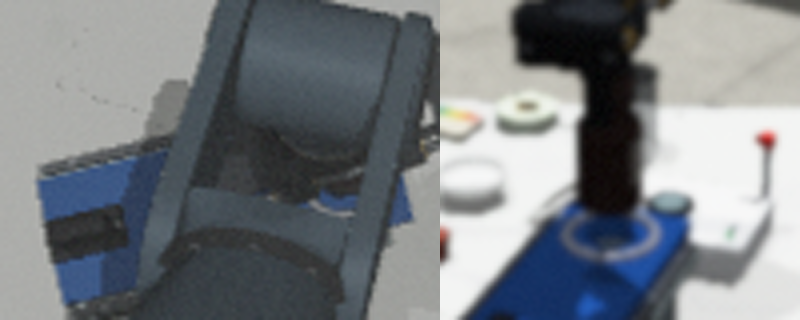

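Lateral alignment is good: the bottle axis is at crop column 609 and the ring centre at 611. Its underside is about 26 mm above the seat, so I'm lowering it carefully.

Call:
arm_command(deltas=[-1, 0, -0.001, 0.01, 0, -1, 0, 0, 0.008, 0, -1, 0, 0, 0.003, 0, -1, 0, 0, 0, 0, -1, 0, 0, 0, 0])

```text
time: 7.0
position: [0.5596, -0.0, 0.1349]
tool_rot: [0.987, 0.158, 0.0, 0.0]
ft_force: [1.2, -0.6, -2.6]
grip_width: 0.0381
grip_force: 26.1
```

```bash
python3 bot.py c6 | head -14
```

```text
[ 0.5596 -0.0001  0.1351] 0.03839541862947419 26.106378324518822 [-0.0833 -0.1364 -2.1678]
0.082 n143 right -0.044..0.045 view -0.040 med -0.017
0.088 n59 right -0.038..0.035 view -0.039 med -0.021
0.094 n30 right -0.028..0.023 view -0.025 med -0.020
0.100 n31 right -0.028..0.023 view -0.026 med -0.021
0.106 n29 right -0.028..0.023 view -0.027 med -0.022
0.112 n36 right -0.028..0.023 view -0.026 med -0.021
0.118 n27 right -0.028..0.023 view -0.027 med -0.019
0.124 n33 right -0.028..0.023 view -0.028 med -0.022
0.130 n31 right -0.027..0.023 view -0.027 med -0.021
0.136 n30 right -0.027..0.023 view -0.027 med -0.022
0.142 n32 right -0.027..0.024 view -0.028 med -0.023
0.148 n35 right -0.027..0.024 view -0.027 med -0.022
0.154 n44 right -0.027..0.024 view -0.025 med -0.019
```

Call:
arm_command(deltas=[-1, -0.001, -0.0005, 0.002, 0, -1, 0, 0, 0.001, 0, -1, 0, 0, 0, 0])

```text
time: 7.48
position: [0.5581, 0.0002, 0.1317]
tool_rot: [0.987, 0.158, -0.0, -0.0]
ft_force: [-0.5, -0.3, -2.2]
grip_width: 0.0381
grip_force: 26.1
```

Call:
arm_command(deltas=[-1, 0, 0, 0.001, 0, -1, 0, 0, 0.001, 0, -1, 0, 0, 0, 0])

```text
time: 7.85
position: [0.5581, 0.0002, 0.1297]
tool_rot: [0.987, 0.158, -0.0, -0.0]
ft_force: [0.1, -0.1, -2.7]
grip_width: 0.0385
grip_force: 26.1
```

Call:
arm_command(deltas=[-1, 0, 0, 0.001, 0, -1, 0, 0, 0, 0])

```text
time: 8.1
position: [0.5586, 0.0001, 0.1293]
tool_rot: [0.987, 0.158, 0.0, 0.0]
ft_force: [-1.1, -0.1, 1.3]
grip_width: 0.0381
grip_force: 26.3
```

Call:
arm_command(deltas=[-1, 0, 0, 0.001, 0, -1, 0, 0, 0, 0])

```text
time: 8.35
position: [0.5591, 0.0001, 0.1292]
tool_rot: [0.987, 0.158, 0.001, 0.0]
ft_force: [-1.3, 0.2, 6.0]
grip_width: 0.0386
grip_force: 26.7
```

Call:
arm_command(deltas=[-1, 0, 0, 0.001, 0, -1, 0, 0, 0, 0])

```text
time: 8.6
position: [0.5596, 0.0001, 0.1291]
tool_rot: [0.987, 0.158, 0.002, 0.0]
ft_force: [-1.0, 0.6, 10.5]
grip_width: 0.0385
grip_force: 26.9
```

Call:
arm_command(deltas=[-1, 0, 0, -0.002, 0, -1, 0, 0, 0, 0, -0.05, 0, 0, 0, 0, 0, 0, 0, 0, 0, 0.3, 0, 0, 0, 0, 0.6, 0, 0, 0, 0, 0.6, 0, 0, 0, 0])

```text
time: 9.48
position: [0.5579, 0.0003, 0.1286]
tool_rot: [0.987, 0.158, -0.0, -0.0]
ft_force: [-0.6, 0.1, 0.1]
grip_width: 0.0646
grip_force: 0.0
```

```bash
python3 bot.py c7
```

```text
[0.5581 0.0003 0.1287] 0.06775744702971559 0.0 [ 0.0275  1.1236 -0.129 ]
0.082 n129 right -0.043..0.044 view -0.041 med -0.019
0.088 n92 right -0.039..0.034 view -0.039 med -0.021
0.094 n24 right -0.026..0.022 view -0.026 med -0.022
0.100 n30 right -0.026..0.022 view -0.026 med -0.021
0.106 n32 right -0.026..0.022 view -0.026 med -0.021
0.112 n28 right -0.026..0.022 view -0.026 med -0.021
0.118 n31 right -0.026..0.022 view -0.027 med -0.021
0.124 n33 right -0.025..0.022 view -0.026 med -0.022
0.130 n28 right -0.025..0.022 view -0.026 med -0.022
0.136 n30 right -0.028..0.022 view -0.026 med -0.020
0.142 n33 right -0.028..0.022 view -0.025 med -0.021
0.148 n25 right -0.028..0.023 view -0.024 med -0.018
0.154 n26 right -0.021..0.020 view -0.023 med -0.015
0.160 n27 right -0.023..0.019 view -0.042 med -0.016
0.166 n23 right -0.023..0.020 view -0.041 med -0.036
0.172 n28 right -0.023..0.020 view -0.043 med -0.019
0.178 n39 right -0.023..0.020 view -0.042 med -0.017
0.184 n30 right -0.023..0.020 view -0.042 med -0.009
```

View pics/c7.png

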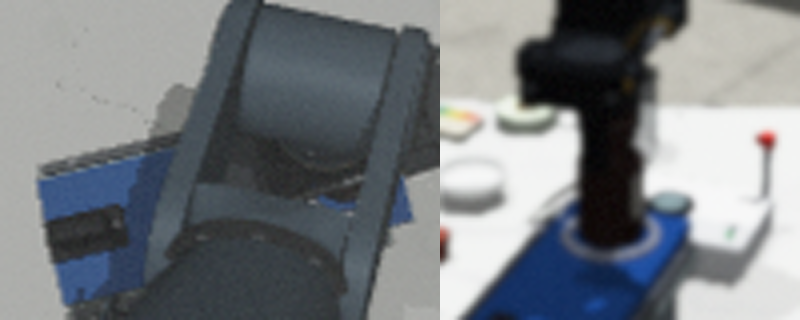

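The bottle now stands upright inside the ring (bottle columns 579–643, ring 562–660) and is released. In depth the fingertips end about 28 mm above the nominal TCP, which I'll watch for at the fin. Next: go up, turn, and move over the grip.

Call:
arm_command(deltas=[0.6, 0, 0, -0.01, 0, 0.6, 0, 0, -0.03, 0, 0.6, 0, 0, -0.04, 0, 0.6, 0, 0, -0.04, -0.1, 0.6, 0, 0, 0, -0.18, 0.6, 0, 0, 0, -0.18, 0.6, 0, 0, 0, -0.18, 0.6, 0, 0, 0, -0.18, 0.6, 0, 0, 0, -0.18, 0.6, 0, 0, 0, -0.18, 0.6, 0, 0, 0, -0.18, 0.6, 0, 0, 0, -0.1375])

```text
time: 11.08
position: [0.5582, 0.0002, 0.2496]
tool_rot: [0.614, 0.79, 0.0, 0.0]
ft_force: [0.7, 0.6, -0.8]
grip_width: 0.0696
grip_force: 0.0
```

Call:
arm_command(deltas=[0.2, 0.01, 0, 0, -0.18, 0.2, 0.04, 0, 0, 0, 0.2, 0.05, 0, 0, 0, 0.2, 0.05, 0, 0, 0, 0.2, 0.04, 0, 0, 0, 0.2, 0.016, 0, 0, 0, 0.2, 0, 0, 0, 0, 0.2, 0, 0, 0, 0])

```text
time: 12.08
position: [0.476, 0.1875, 0.2491]
tool_rot: [0.543, 0.84, 0.0, 0.001]
ft_force: [-0.0, -0.3, 0.6]
grip_width: 0.0522
grip_force: 0.0
```

```bash
cat > fin.py <<'E'
from m import *
import sys
np.set_printoptions(precision=4,suppress=True)
im,d,K,T,_=grab("scene"); it,dt,Kt,Tt,_=grab("top"); C=cloud(d,K,T); o=status.get_obs(); x=o["position"]
q=o["tool_rot"]; print(x,o["grip_width"],o["grip_force"],o["ft_force"],"y ang",np.degrees(2*np.arctan2(q[1],q[0]))-90,q,o["q"][5])
D=np.array([.2419,-.9703]); N=np.array([.9703,.2419])
c=C[100:290,240:340].reshape(-1,3); s=c[:,:2]@D; n=c[:,:2]@N
xs,xn=x[:2]@D,x[:2]@N; print("tcp s n",xs,xn)
k=(abs(s-xs)<.05)&(abs(n-xn)<.1)
for z in np.arange(.09,.3,.008):
    m=k&(abs(c[:,2]-z)<.004)
    if m.sum()>4: print("%.3f n%d s %.3f..%.3f n %.3f..%.3f"%(z,m.sum(),s[m].min(),s[m].max(),n[m].min(),n[m].max()))
a=cv2.resize(it[160:240,220:390],None,fx=3,fy=3,interpolation=cv2.INTER_CUBIC)
b=cv2.resize(im[140:280,250:370],None,fx=2.3,fy=2.3,interpolation=cv2.INTER_CUBIC); a=np.pad(a,((0,b.shape[0]-a.shape[0]),(0,0),(0,0)))
cv2.imwrite(f"pics/{sys.argv[1]}.png",np.hstack([a,b])[...,::-1])
E
python3 fin.py c8
```

```text
[0.4759 0.1873 0.2489] 0.052158915181669575 0.0 [-0.3599  0.5262  0.872 ] y ang 24.221143180077718 [ 0.543   0.8397 -0.0001  0.0002] -0.2660788181702102
tcp s n -0.0666522148972564 0.507082396091225
0.090 n106 s -0.105..-0.044 n 0.525..0.559
0.098 n30 s -0.097..-0.056 n 0.533..0.549
0.106 n33 s -0.097..-0.057 n 0.532..0.550
0.114 n36 s -0.098..-0.056 n 0.533..0.550
0.122 n53 s -0.097..-0.052 n 0.534..0.551
0.130 n42 s -0.096..-0.055 n 0.534..0.551
0.282 n39 s -0.086..-0.053 n 0.472..0.541
0.290 n40 s -0.086..-0.051 n 0.473..0.541
0.298 n37 s -0.087..-0.052 n 0.472..0.540
```

View pics/c8.png

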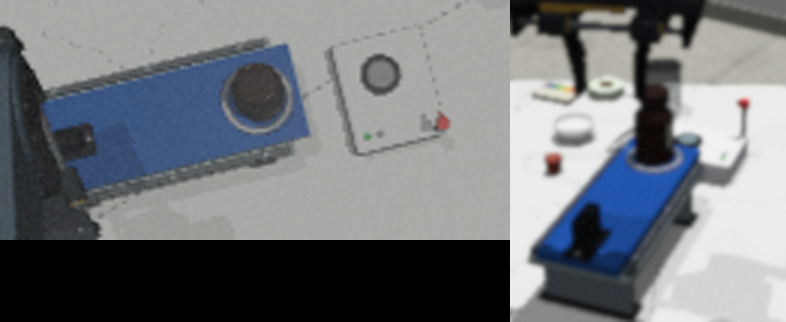

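I turned one row too far, which is easy to undo. The view shows the bottle standing well in the ring (top px crop (258,92)), and the fingertips at z≈0.28 with the TCP at 0.249.

Call:
arm_command(deltas=[0.2, 0, 0, 0, 0.178, 0.1, 0.005, 0.0344, 0, 0, 0, 0, 0, 0, 0, -0.1, 0, 0, 0.04, 0, -0.1, 0, 0, 0.04, 0, -0.1, 0, 0, 0.03, 0, -0.1, 0, 0, 0, 0, -0.1, 0, 0, 0, 0], newtons=50)

```text
time: 13.18
position: [0.508, 0.2014, 0.1398]
tool_rot: [0.615, 0.788, 0.0, 0.0]
ft_force: [-0.5, 0.3, -0.0]
grip_width: 0.039
grip_force: 0.0
```

```bash
python3 fin.py c9
```

```text
[0.5084 0.2017 0.1404] 0.039213281409468274 0.0 [ 1.0278  0.5541 -0.7864] y ang 14.107292913489744 [0.6149 0.7886 0.0012 0.0011] -0.0728439081575895
tcp s n -0.07274266134128236 0.5421434553346891
0.090 n87 s -0.104..-0.044 n 0.526..0.558
0.098 n36 s -0.098..-0.056 n 0.533..0.548
0.106 n34 s -0.097..-0.056 n 0.533..0.551
0.114 n33 s -0.097..-0.056 n 0.533..0.551
0.122 n53 s -0.097..-0.052 n 0.533..0.551
0.130 n43 s -0.095..-0.055 n 0.534..0.551
0.170 n31 s -0.086..-0.064 n 0.513..0.570
0.178 n40 s -0.086..-0.062 n 0.514..0.570
0.186 n31 s -0.087..-0.064 n 0.514..0.569
0.194 n42 s -0.088..-0.064 n 0.512..0.571
0.202 n38 s -0.087..-0.067 n 0.510..0.573
0.210 n53 s -0.087..-0.064 n 0.509..0.576
0.218 n51 s -0.086..-0.065 n 0.507..0.579
0.226 n26 s -0.087..-0.072 n 0.508..0.577
0.234 n13 s -0.108..-0.046 n 0.456..0.574
0.242 n133 s -0.114..-0.039 n 0.455..0.629
0.250 n239 s -0.113..-0.039 n 0.455..0.628
0.258 n297 s -0.114..-0.039 n 0.450..0.626
0.266 n150 s -0.112..-0.041 n 0.448..0.627
0.274 n284 s -0.113..-0.040 n 0.447..0.625
0.282 n591 s -0.112..-0.036 n 0.447..0.638
0.290 n118 s -0.101..-0.054 n 0.492..0.560
0.298 n107 s -0.103..-0.053 n 0.492..0.558
```

Call:
arm_command(deltas=[-0.1, 0, 0, 0.03, 0, -0.1, 0, 0, 0.025, 0, -0.1, 0, 0, 0.01, 0, -0.1, 0, 0, 0.005, 0, -0.1, 0, 0, 0, 0])

```text
time: 13.9
position: [0.5078, 0.2018, 0.0695]
tool_rot: [0.615, 0.789, 0.0, 0.0]
ft_force: [-0.0, 0.0, -0.0]
grip_width: 0.0391
grip_force: 0.0
```

```bash
python3 fin.py c9 | head -14
```

```text
[0.508  0.2019 0.0697] 0.03937595639300644 0.0 [0.1614 0.5227 0.3496] y ang 14.127998502176155 [0.6148 0.7887 0.0007 0.0006] -0.0727883727324244
tcp s n -0.07301305069927926 0.5417014325863018
0.090 n80 s -0.106..-0.065 n 0.526..0.559
0.098 n47 s -0.097..-0.063 n 0.513..0.571
0.106 n60 s -0.097..-0.062 n 0.514..0.570
0.114 n66 s -0.098..-0.062 n 0.513..0.569
0.122 n82 s -0.097..-0.054 n 0.512..0.570
0.130 n79 s -0.098..-0.054 n 0.511..0.573
0.138 n42 s -0.086..-0.064 n 0.508..0.575
0.146 n48 s -0.087..-0.063 n 0.508..0.578
0.154 n20 s -0.087..-0.072 n 0.508..0.577
0.162 n11 s -0.090..-0.063 n 0.566..0.573
0.170 n91 s -0.112..-0.040 n 0.455..0.629
0.178 n186 s -0.115..-0.041 n 0.455..0.628
```

Call:
arm_command(deltas=[-0.5, 0, 0, 0, 0, -0.6, 0, 0, 0, 0, -1, 0, 0, 0, 0, -1, 0, 0, 0, 0, -1, 0, 0, 0, 0, -1, 0, 0, 0, 0], newtons=50)

```text
time: 14.75
position: [0.5075, 0.2018, 0.069]
tool_rot: [0.615, 0.789, 0.0, 0.0]
ft_force: [-0.2, 0.0, 2.1]
grip_width: 0.0175
grip_force: 50.0
```

Call:
arm_command(deltas=[-1, 0, 0, 0.001, 0, -1, -0.002, 0, 0, 0, -1, -0.004, 0, 0, 0, -1, -0.006, 0, 0, 0, -1, -0.008, 0, 0, 0, -1, -0.008, 0, 0, 0, -1, -0.008, 0, 0, 0, -1, -0.008, 0, 0, 0, -1, -0.006, 0, 0, 0, -1, -0.004, 0, 0, 0, -1, -0.002, 0, 0, 0, -1, 0, 0, 0, 0])

```text
time: 16.25
position: [0.521, 0.1493, 0.069]
tool_rot: [0.615, 0.788, 0.002, -0.001]
ft_force: [-1.9, 4.8, 9.7]
grip_width: 0.0175
grip_force: 50.0
```

Call:
arm_command(deltas=[-1, -0.002, 0, 0, 0, -1, -0.004, 0, 0, 0, -1, -0.006, 0, 0, 0, -1, -0.008, 0, 0, 0, -1, -0.008, 0, 0, 0, -1, -0.008, 0, 0, 0, -1, -0.008, 0, 0, 0, -1, -0.008, 0, 0, 0, -1, -0.006, 0, 0, 0, -1, -0.004, 0, 0, 0, -1, -0.002, 0, 0, 0, -1, 0, 0, 0, 0])

```text
time: 17.75
position: [0.5362, 0.0874, 0.069]
tool_rot: [0.615, 0.788, 0.001, -0.001]
ft_force: [-2.0, 6.9, 10.3]
grip_width: 0.0173
grip_force: 50.0
```

```bash
cat > end.py <<'E'
from m import *
import sys
np.set_printoptions(precision=4,suppress=True)
D=np.array([.2419,-.9703]); N=np.array([.9703,.2419]); f=6
im,d,K,T,_=grab("scene"); it,dt,Kt,Tt,_=grab("top")
o=status.get_obs(); x=o["position"]; q=o["tool_rot"]; print(x,o["ft_force"],q,"tcp s",x[:2]@D, x[:2]@N)
u0,v0,u1,v1=300,160,385,225
c=cv2.resize(it[v0:v1,u0:u1],None,fx=f,fy=f,interpolation=cv2.INTER_CUBIC); h=cv2.cvtColor(c,cv2.COLOR_RGB2HSV)
b=(h[...,0]>100)&(h[...,0]<125)&(h[...,1]>120)
vv,uu=np.where(b); P=np.array([onplane(Kt,Tt,(a+.5)/f-.5+u0,(e+.5)/f-.5+v0,.082)[:2] for a,e in zip(uu,vv)])
s,n=P@D,P@N; nc=.5415
print("end s per n:",[(round(k,3),round(s[abs(n-nc-k)<.004].max(),4)) for k in(-.04,-.03,-.02,0,.02,.03,.04) if (abs(n-nc-k)<.004).any()],"n",np.percentile(n,[.5,99.5]))
r=((h[...,0]<8)|(h[...,0]>172))&(h[...,1]>100)
vv,uu=np.where(r); R=np.array([onplane(Kt,Tt,(a+.5)/f-.5+u0,(e+.5)/f-.5+v0,.082)[:2] for a,e in zip(uu,vv)])
rn,rs=R@N,R@D; print("red s",rs.min(),rs.max(),rs.mean(),"n",rn.min(),rn.max()); 
for k in np.arange(rn.min(),rn.max(),.003):
    m=abs(rn-k-.0015)<.0015; print("  n%.3f s %.4f..%.4f"%(k-nc,rs[m].min(),rs[m].max()),end="")
print()
e=cv2.resize(im[140:280,250:370],None,fx=2.3,fy=2.3,interpolation=cv2.INTER_CUBIC); c=np.pad(c,((0,0),(0,0),(0,0)))
e=np.pad(e,((0,max(0,c.shape[0]-e.shape[0])),(0,0),(0,0))); 
cv2.imwrite(f"pics/{sys.argv[1]}.png",np.hstack([c,e])[...,::-1])
E
python3 end.py d1
```

```text
[0.5362 0.0874 0.069 ] [-2.0357  6.951  10.0958] [ 0.6154  0.7882  0.0013 -0.0008] tcp s 0.044947480689783964 0.5414515768508391
end s per n: [(-0.04, np.float64(0.2951)), (-0.03, np.float64(0.2945)), (-0.02, np.float64(0.2952)), (0, np.float64(0.2953)), (0.02, np.float64(0.294)), (0.03, np.float64(0.2952)), (0.04, np.float64(0.2953))] n [0.4943 0.5887]
red s 0.3109677293937715 0.3213720896798095 0.3164772882344924 n 0.4658392528568495 0.477744439871272
  n-0.076 s 0.3110..0.3207  n-0.073 s 0.3112..0.3214  n-0.070 s 0.3120..0.3211  n-0.067 s 0.3128..0.3209
```

View pics/d1.png

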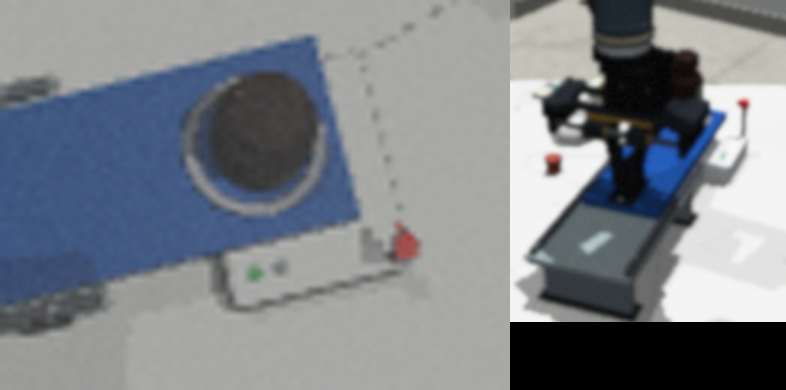

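The picture shows the plate end (line from (315,37) to (360,215)) still short of the red pointer at (405,242), with the bottle in its ring. Now I'll refine the mark position from several cues.

```bash
python3 - <<'E'
from m import *
np.set_printoptions(precision=4,suppress=True)
D=np.array([.2419,-.9703]); N=np.array([.9703,.2419])
t=load("top0"); s=load("scene0")
for nm,cx,cy,off in(("outer",447,60,-.01),("outer",470,178,-.01),("inner",352,85,.09),("inner",383,197,.09)):
    p=onplane(t[2],t[3],cx/3.2-.35+220,cy/3.2-.35+150,.036)[:2]; print(nm,p@D+off,p@N)
for u,v,z in((366.6,197.1,.082),(366.7,199,.082),(367.1,200.6,.09)):
    p=onplane(t[2],t[3],u,v,z)[:2]; print("tip",z,p@D,p@N)
# reader top from scene+top depth clouds
for nm,q in(("t",t),("s",s)):
    C=cloud(*q[1:]).reshape(-1,3); a,n=C[:,:2]@D,C[:,:2]@N
    k=(C[:,2]>.028)&(C[:,2]<.044)&(a>.2)&(a<.36)&(n>.45)&(n<.6); print(nm,k.sum(),"box s",np.percentile(a[k],[1,99]),"n",np.percentile(n[k],[1,99]))
    k=(C[:,2]>.05)&(C[:,2]<.105)&(a>.29)&(a<.34)&(n>.45)&(n<.50); print(" post",k.sum(),C[k].mean(0) if k.any() else 0,a[k],n[k],C[k][:,2])
# sub-pixel red centroid in both
def cen(q,u0,u1,v0,v1):
    im=q[0][v0:v1,u0:u1].astype(float); w=np.clip(im[...,0]-np.maximum(im[...,1],im[...,2])-25,0,None); vv,uu=np.mgrid[v0:v1,u0:u1]; return (w*uu).sum()/w.sum(),(w*vv).sum()/w.sum()
a=cen(t,360,374,192,208); b=cen(s,345,358,178,190); p,e=tri(ray(t[2],t[3],*a),ray(s[2],s[3],*b)); print(a,b,p,e,p[:2]@D,p[:2]@N)
for z in(.082,.09): print(onplane(s[2],s[3],*b,z)[:2]@D)
E
```

```text
outer 0.31368768824822646 0.5835581098850064
outer 0.3063876751899652 0.4609840166571207
inner 0.31352946145202737 0.5814298705728463
inner 0.316549657973773 0.46311545836945833
tip 0.082 0.3173150072049703 0.48225549330049033
tip 0.082 0.3161303993794148 0.4763881095057259
tip 0.09 0.3150698644313234 0.47051760720265495
t 1103 box s [0.225  0.3222] n [0.4648 0.5841]
 post 20 [ 0.5323 -0.1902  0.0964] [0.3136 0.3133 0.3122 0.3155 0.3189 0.3077 0.3114 0.3141 0.3172 0.3078
 0.3103 0.3138 0.3163 0.3192 0.308  0.3093 0.3123 0.3155 0.3195 0.3096] [0.4815 0.4788 0.4756 0.4751 0.4746 0.4728 0.4726 0.4716 0.471  0.4704
 0.4693 0.4689 0.4679 0.4671 0.4681 0.4661 0.4654 0.4649 0.4648 0.4639] [0.0978 0.0939 0.096  0.0936 0.0913 0.1019 0.0963 0.0987 0.0979 0.0954
 0.0992 0.0953 0.0992 0.0997 0.0868 0.1014 0.1013 0.0991 0.0915 0.0926]
s 433 box s [0.221  0.3169] n [0.4662 0.5832]
 post 40 [ 0.5341 -0.1856  0.0813] [0.3147 0.3095 0.3074 0.3075 0.3091 0.311  0.3134 0.3122 0.3102 0.3074
 0.3086 0.3096 0.3157 0.3073 0.3109 0.3053 0.3088 0.3059 0.3118 0.3113
 0.3026 0.3054 0.3062 0.3091 0.3129 0.3087 
[... 224 characters left out ...]
677 0.4659 0.4761
 0.4702 0.4675 0.4745 0.4718 0.4694 0.4751 0.4717 0.4757 0.4718 0.4748
 0.4711 0.4749 0.4718 0.4741 0.4717 0.4737 0.4709 0.4748 0.471  0.4741] [0.0978 0.0949 0.0966 0.0971 0.0969 0.0965 0.0959 0.0897 0.0914 0.0935
 0.0935 0.0935 0.0909 0.0886 0.0873 0.0908 0.0896 0.0917 0.0892 0.0839
 0.0891 0.0882 0.0829 0.0819 0.0805 0.0777 0.0782 0.0725 0.0739 0.0701
 0.0711 0.0658 0.0658 0.0634 0.0619 0.0601 0.0593 0.0539 0.0549 0.0512]
(np.float64(367.2230769230769), np.float64(200.3830769230769)) (np.float64(351.34149484536084), np.float64(183.99613402061857)) [ 0.5342 -0.1919  0.0902] 0.0017260188103668888 0.31538407259555606 0.47190766533932066
0.33093275026247815
0.3156217102501486
```

Call:
arm_command(deltas=[-1, -0.002, 0, 0, 0, -1, -0.003, 0, 0, 0, -1, -0.004, 0, 0, 0, -1, -0.003, 0, 0, 0, -1, -0.0015, 0, 0, 0, -1, -0.001, 0, 0, 0, -1, 0, 0, 0, 0])

```text
time: 18.73
position: [0.5396, 0.0736, 0.069]
tool_rot: [0.615, 0.788, 0.001, -0.001]
ft_force: [-2.2, 7.5, 10.4]
grip_width: 0.0176
grip_force: 50.0
```

```bash
cat > prof.py <<'E'
from m import *
np.set_printoptions(precision=4,suppress=True)
D=np.array([.2419,-.9703]); N=np.array([.9703,.2419])
t,_,K,T,_=grab("top"); o=status.get_obs(); x=o["position"]; print(x,o["ft_force"],o["tool_rot"],"s n",x[:2]@D,x[:2]@N)
def proj(p):
    c=p@T[:3,:3].T+T[:3,3]; return (K[0,0]*c[...,0]/-c[...,2]+K[0,2]).astype(np.float32),(-K[1,1]*c[...,1]/-c[...,2]+K[1,2]).astype(np.float32)
def samp(S,Nn,z):
    P=np.stack(np.broadcast_arrays(S*D[0]+Nn*N[0],S*D[1]+Nn*N[1],z+0*S),-1); u,v=proj(P); return cv2.remap(t.astype(np.float32),u,v,cv2.INTER_LINEAR)
def half(S,f): # crossing of mid level
    lo,hi=np.median(f[:20]),np.median(f[-20:]); m=(lo+hi)/2; i=np.where((f[:-1]-m)*(f[1:]-m)<=0)[0]; return S[i]
S=np.arange(.285,.335,.0005)[None]
nn=np.array([-.035,-.03,-.025,-.02,.03,.035,.04])[:,None]+.5415
I=samp(S,nn,.082)
for k in range(len(nn)): print("n%.3f"%(nn[k,0]-.5415),"R half s",half(S[0],I[k,:,0]))
W=np.arange(.47,.62,.0005)[:,None]
for s0 in(.20,.21,.22):
    J=samp(np.full_like(W,s0),W,.082)[:,0]; print("s",s0,"width",half(W[:,0][:76],J[:76,0]),half(W[:,0][200:],J[200:,0]))
Wn=np.arange(.46,.49,.001)[:,None]; Sr=np.arange(.295,.335,.0005)[None]
for z in(.082,.09,.096):
    J=samp(Sr,Wn,z); r=np.clip(J[...,0]-np.maximum(J[...,1],J[...,2])-20,0,None); p=r.sum(0); print("red",z,"s",(p*Sr[0]).sum()/p.sum(),"n",(r.sum(1)*Wn[:,0]).sum()/r.sum()-.5415)
E
python3 prof.py
```

```text
[0.5396 0.0737 0.069 ] [-2.8555  7.8422 11.0783] [ 0.6155  0.7882  0.0014 -0.0011] s n 0.059070220918759214 0.5414115992507362
n-0.035 R half s [0.311]
n-0.030 R half s [0.3115]
n-0.025 R half s [0.313]
n-0.020 R half s [0.3115]
n0.030 R half s [0.311]
n0.035 R half s [0.311]
n0.040 R half s [0.311]
s 0.2 width [0.49] [0.591]
s 0.21 width [0.49] [0.591]
s 0.22 width [0.4885] [0.591]
red 0.082 s 0.31662325800457697 n -0.06962664220368886
red 0.09 s 0.3156011522341428 n -0.0703375381939923
red 0.096 s 0.3148276688044368 n -0.0708574246319229
```

Call:
arm_command(deltas=[-1, -0.002, 0, 0, 0, -1, -0.002, 0, 0, 0, -1, 0, 0, 0, 0, -1, 0, 0, 0, 0, -1, 0, 0, 0, 0])

```text
time: 19.4
position: [0.5406, 0.0697, 0.069]
tool_rot: [0.615, 0.788, 0.001, -0.001]
ft_force: [-2.0, 7.5, 10.8]
grip_width: 0.0174
grip_force: 50.0
```

```bash
python3 prof.py; python3 - <<'E'
from m import *
np.set_printoptions(precision=4,suppress=True)
D=np.array([.2419,-.9703]); N=np.array([.9703,.2419])
im,d,K,T,_=grab("top"); C=cloud(d,K,T).reshape(-1,3); s,n=C[:,:2]@D,C[:,:2]@N
k=(C[:,2]>.17)&(C[:,2]<.2)&(s>.2)&(s<.34)&(n>.49)&(n<.6); p=C[k]; print("cap",k.sum(),np.median(p,0),np.median(s[k]),np.median(n[k]))
for lo in np.arange(.15,.31,.02):
    k=(s>lo)&(s<lo+.02)&(abs(n-.5415)<.045)&(C[:,2]>.06)&(C[:,2]<.0868); print(round(lo,2),k.sum(),np.median(C[k][:,2]))
E
```

```text
[0.5406 0.0697 0.069 ] [-0.7638  7.946  10.6454] [ 0.6154  0.7882  0.0013 -0.0011] s n 0.06312720599001079 0.5413736799069325
n-0.035 R half s [0.317]
n-0.030 R half s [0.3165]
n-0.025 R half s [0.3185]
n-0.020 R half s [0.299  0.2995 0.315 ]
n0.030 R half s [0.3155]
n0.035 R half s [0.315]
n0.040 R half s [0.315]
s 0.2 width [0.49] [0.591]
s 0.21 width [0.4895] [0.591]
s 0.22 width [0.4885] [0.591]
red 0.082 s 0.31663419808572013 n -0.0697255284513611
red 0.09 s 0.3156129972065149 n -0.07043538591311027
red 0.096 s 0.3148388079579364 n -0.07094952600575583
cap 146 [ 0.5913 -0.1334  0.1825] 0.27296877488445626 0.5411567882088797
0.15 169 0.08247550970327056
0.17 166 0.08256804242941561
0.19 168 0.08230575892520753
0.21 167 0.08193612614263228
0.23 147 0.08236519643602085
0.25 65 0.08364455837256035
0.27 47 0.08243012491306889
0.29 100 0.08230054447886752
```

```bash
python3 -c "
from rig import order; print(order.hand_in())"
```

```text
the job is handed in; nothing more can be done
None
```

The job is handed in at about 19.5 s: the bottle stands released in the ring, the plate's outer end measures level with the red pointer (both about 0.315 m along the slide, good to about 2 mm), and the gripper still holds the plate level by its black grip.

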